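# Press home the stopper of a freeze-dried sample tube

### The job

Take the glass tube with the orange, half-seated stopper from the rack, lower it upright into the white nest of the lever press without dropping it, and let go; the lever stays locked up until then. Push the red thumb tab all the way down so that the safety catch swings clear, then pull the lever by its black handgrip right down to its stop, so that the pad presses the stopper home. Finish while still holding the lever at its stop; never force it against the locked catch, and leave the two finished tubes with black stoppers alone.

Things in the scene. Friction and masses are not known exactly. Their poses are not given: they have to be found in the camera images.
- tube: clear glass tube, 20 mm diameter, 90 mm long, flat bottom, white paper band and cake, orange rubber stopper (22 mm flange 95 to 102 mm above the bottom while proud, 90 to 97 mm when home); 60 g. Origin: centre of the bottom, z up the tube. Starts upright in a rack hole, bottom 18 mm above the bench. Grip the glass 65 mm above the bottom, fingers closing along the rack's x
- stopper (a joint): how far the orange stopper has been pushed down into the glass, m: 0 at the start (5 mm proud), 0.005 fully home (flange on the glass rim). Stiff: needs about 4 N, and stays where it is
- tube_done_1: a finished tube in the rack, same size, black stopper already home (97 mm high over all); origin: centre of the bottom, z up. Leave alone
- tube_done_2: the other finished tube in the rack, same as tube_done_1. Leave alone
- rack: fixed white plastic tube rack, 56 (x) x 172 (y) mm, top 54 mm high, on four 10 mm feet; three 23 mm holes 36 mm deep in a row along its y, 55 mm apart, the middle one at its centre; which tube stands in which hole varies. Origin: centre of the underside
- press: fixed blue lever press. Origin: centre of the underside of its base plate (220 x 120 x 14 mm). Its front, to which the lever is pulled, is -x; z is up. The column with the lever pivot stands at x = +65 mm, 56 mm wide, 172 mm high; a catch post beside it at x = 74, y = +45 mm is 218 mm high
- nest (a point): centre of the inner floor of the round white nest (holder cup) on the press base, at [-55, 0, 19] mm in the press frame. Bore 24 mm, mouth flaring to 32 mm over the top 8 mm, rim 29 mm above this floor, 41 mm outside. A seated tube's origin is at this point. With the lever up nothing stands over the nest; the nearest part, the pad, is 85 mm behind its axis
- pivot (a point): the lever's hinge: a horizontal axis along the press's y, 65 mm behind the press origin (+x), 150 mm above the bench
- lever (a joint): angle of the press lever, rad: 0 = up (10 degrees past upright to the back, start), grows as the handgrip is pulled to the front (press -x) and down; 1.745 = its stop, lever level. A return spring pushes it up all the way; holding it at the stop takes about 16 N at the handgrip. With the catch locked it gives only about 0.1 rad
- handgrip: black round bar, 18 mm diameter, 84 mm long, along the press's y on the lever's -y side. Origin: its centre, 180 mm from the pivot axis, 55 mm to -y of the lever's middle. Height 0.327 m at lever 0 (31 mm behind the pivot), 0.150 m at 1.745 (press frame [-115, -55, 150] mm). Its y axis is the bar's axis. It is a sleeve that turns freely on its bar, so a firm grip on it can follow the whole arc
- pad: white round pad, 32 mm, on a sprung ram under the lever 120 mm from the pivot; it meets the proud stopper at about lever 1.62, then its spring gives (1.5 N per mm) up to the lever's stop, where it presses with about 17 N. Origin: centre of its lower face
- catch (a joint): angle of the safety catch, rad: 0 = locked (its dark nose lies across the front of the lever), grows as the red thumb tab is pushed down; 1.05 = its stop, free. The nose is clear of the lever from about 0.8. It stays where it is left and takes about 2 N at the tab
- thumb_tab (a point): red ribbed thumb tab of the catch, 26 x 28 x 7 mm. Point: its centre, 52 mm from the catch's pin, which lies along the press's x through press [58, 45, 210] mm. Locked, it is cranked up 30 degrees to +y, at about [58, 90, 236]; free, it slopes 30 degrees down, at about [58, 90, 184]. Push straight down on it with closed fingertips

How it is judged:
By the outcome, as a careful person would: the job done as asked, in the order asked, and still so for the second after the job is handed in, while the arm keeps its last pose, push and grip.
It also fails if it takes over 61 s, if anything falls off the work surface, if the arm or the gripper's body presses on something with over 40 N, if the wrist force passes 120 N, or if a joint passes its speed limit or range.

### The arm

A 6-joint arm with a two-finger parallel gripper is mounted at the origin on the work surface; the furniture and walls round the work are solid. World frame = base frame: x ahead of the robot, y to its left, z up, the work surface at z = 0. Lengths are in m, angles in rad, forces in N, time in s.
With the tool pointing down it reaches from about 0.3 to 0.875 m from the base axis. Payload 6.4 kg.
Tool frame: the origin (TCP) lies at the very end of the fingers, on their centre line; the grasp point (between the pads) lies 19 mm behind it; z points along the fingers, y is the line along which they close (so a half turn about z gives the same grasp; the last joint's range is limited). The gripper opens to 85 mm and grips with 20 to 120 N. Pads are 22 mm wide; open, the fingers measure 114 mm over their backs; the gripper's body (76 mm by 85 mm) begins 54 mm behind the grasp point. The pads swing forward as they close: fully open they stand 13 mm farther back than shut.
Start: joints at [-1.322, 0.181, 1.607, -0, 1.354, -0.206], TCP at [0.253, -0.517, 0.231] pointing down, gripper open.
Joint ranges: [-2.99, 2.99], [-0.89, 2.07], [0.3, 2.58], [-1.14, 4.28], [0, 2.63], [-3.12, 3.12]. Speed limits (rad/s): [2.57, 2.57, 3.01, 3.14, 3.14, 3.14].

### API

Orientations are given as a unit quaternion [w, x, y, z].
In Python, from bench import ctrl gives the robot as it stands.
- The arm moves only by the tool jog_arm, never from a script. Its argument "series" is a list that holds one entry, the list of rows, each a list of 7 numbers: the shift along the tool's x, y, z in mm, then the turn, a rotation vector about the tool's x, y, z in rad, then the finger opening in mm, from 0 to 85.4. In form: [[[tx, ty, tz, rx, ry, rz, gripper], ...]]. A call has exactly 10 rows; each row shifts and turns the commanded pose from where the row before left it, along the tool's axes as they then stand; what a row does not reach is not made up. A row lasts 1/10 s, in which the tool goes at most 50 mm and 8.59 degrees, less where a joint would pass 70% of its speed; a pose out of reach is approached as far as the arm can. A call with a gripper value outside its range is refused whole. The fingers move at their own pace and stop on an object; the grip force is fixed at half the most. Time passes only in rows, so rows that do not move let the fingers close, or fill a call up. It gives the time, the measured TCP pose, the force, the opening and the grip force at its end, in the units of the state.
- ctrl.get_obs(): the state, without advancing time (a new reading comes with each control period).
- ctrl.camera(name): name is "scene" or "top" or "wrist"; returns a dict with "frame" (420x560x3 uint8, blue, green, red), "z_map" (420x560 float32, m along the optical axis (not along the pixel's ray), 0 where there is no reading), "fx", "fy", "cx", "cy" (pixels), "k1" (the pictures are not rectified: a ray, as slopes to the right and down, at radius r is drawn at 1 + k1 r^2 times it, then the intrinsics apply), "xyz" and "rotation" of the camera in the world. Camera axes: x right, y down, z forward; pixel columns grow to the right and rows downward; lengths in m; the calibration is good to about 2 mm. A picture is of the moment at which its call begins.
- ctrl.hand_in(): hands the job in; it is judged then, once.
The state is a dict: "time_s": time; "q": joint angles; "dq": joint speeds; "joint_efforts": joint torques, N m; "eef_pos": TCP position; "eef_rot": TCP orientation; "wrist_force": force on the tool from outside, world axes, zero at the start; "torque": the same for the moment, N m; "opening": opening from 0.0 (shut) to 1.0 (fully open); "grasp_force": force on a finger pad.
Only numpy, scipy, OpenCV 4.12 (cv2) and the standard library are available. Lean on these libraries where they do the work, as an engineer would, in place of code of your own. Each camera call takes 0.05 s, during which the arm holds its last target. There are 200 camera calls.

## Working session

There is one attempt and no reset: what is moved stays moved. The work goes in short steps, Python scripts to look and compute and a tool call to move; the robot and the scene stay as the last step left them, time stands still between calls to the robot, and variables do not carry over. Pictures are saved under pics/ and viewed, at most 10 in all, crops included, and the job is handed in when it is done.

Besides the shell and the picture viewer there is one more tool, called after ">>>" as name([rows], argument=value, ...), one row to a line, values as JSON. jog_arm: Moves the arm, as the interface text tells. Its arguments: {"type":"object","properties":{"series":{"type":"array"}},"required":["series"]}

```bash
ls; mkdir -p pics; python3 - <<'E'
from bench import ctrl
import cv2,numpy as np,pickle
o=ctrl.get_obs();print({k:np.round(v,3) for k,v in o.items()})
d={}
for n in("scene","top"):
    c=ctrl.camera(n);d[n]=c;cv2.imwrite(f"pics/{n}0.png",c["frame"])
    print(n,[c[k] for k in("fx","fy","cx","cy","k1","xyz","rotation")])
pickle.dump(d,open("d0.pkl","wb"))
E
```

```text
pics
{'time_s': np.float64(0.0), 'q': array([-1.322,  0.182,  1.608,  0.   ,  1.354, -0.206]), 'dq': array([-0.001, -0.001, -0.001,  0.   ,  0.   ,  0.001]), 'joint_efforts': array([-0.0000e+00, -4.4487e+01, -3.5133e+01, -0.0000e+00,  9.0000e-03,
        0.0000e+00]), 'eef_pos': array([ 0.252, -0.516,  0.23 ]), 'eef_rot': array([-0.001,  0.974,  0.225, -0.   ]), 'wrist_force': array([0.251, 0.105, 0.265]), 'torque': array([-0.017, -0.036, -0.013]), 'grasp_force': np.float64(0.0), 'opening': np.float64(0.999)}
scene [514.9191220954358, 514.9191220954358, 279.3080559059419, 215.4720438099655, -0.10413883628765391, array([-0.28735053,  0.35212804,  1.19208783]), array([ 0.19569581, -0.48115453,  0.79853363, -0.3041998 ])]
top [495.49617573009243, 495.49617573009243, 279.74194769351305, 203.3068620108791, -0.08489151603972384, array([ 0.33657964, -0.05950324,  1.62392792]), array([-0.05229313,  0.7126613 , -0.69804552,  0.04595372])]
```

View pics/scene0.png

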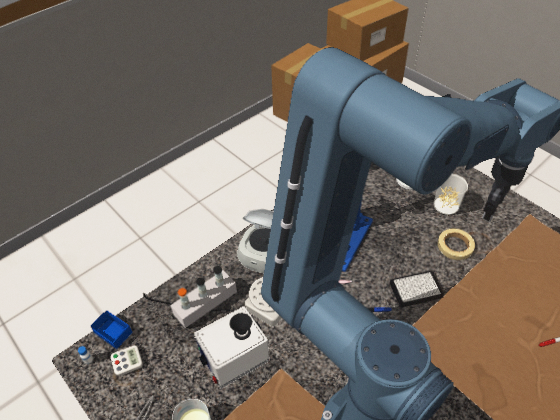

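View pics/top0.png

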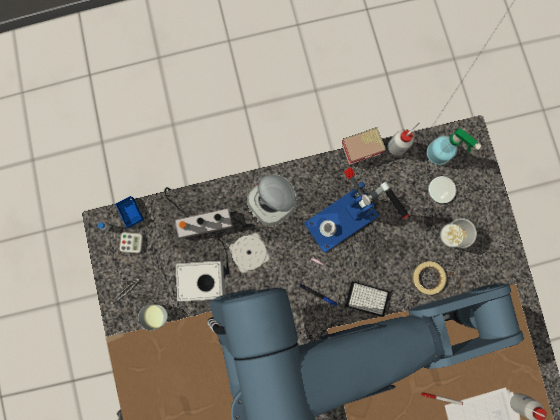

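The scene view shows the orange stopper at about (182,292), with the arm hiding the press. The top view shows the orange tube at (182,225), black stoppers at (200,220) and (217,217), the nest at (328,228), the red tab at (349,173), and the handgrip at (397,200).

```bash
cat > h.py <<'E'
import numpy as np,cv2,pickle
from scipy.spatial.transform import Rotation as R
def rot(q): return R.from_quat(np.roll(q,-1))
def ray(c,u,v):
    K=np.array([[c["fx"],0,c["cx"]],[0,c["fy"],c["cy"]],[0,0,1]])
    p=cv2.undistortPoints(np.array([[[u,v]]],float),K,np.array([c["k1"],0,0,0,0.]))[0,0]
    return rot(c["rotation"]).apply([p[0],p[1],1])
def onz(c,u,v,z):
    d=ray(c,u,v); return c["xyz"]+d*(z-c["xyz"][2])/d[2]
def atdepth(c,u,v): return c["xyz"]+ray(c,u,v)*c["z_map"][int(round(v)),int(round(u))]
def pix(c,P):
    p=rot(c["rotation"]).inv().apply(np.array(P)-c["xyz"]);x,y=p[0]/p[2],p[1]/p[2];s=1+c["k1"]*(x*x+y*y)
    return c["cx"]+c["fx"]*x*s,c["cy"]+c["fy"]*y*s
def blobs(c,lo,hi,amin=8,box=None):
    m=cv2.inRange(cv2.cvtColor(c["frame"],cv2.COLOR_BGR2HSV),np.array(lo),np.array(hi))
    if box: k=np.zeros_like(m);k[box[1]:box[3],box[0]:box[2]]=255;m&=k
    n,l,s,ce=cv2.connectedComponentsWithStats(m)
    return [(s[i,4],ce[i],s[i,:4],l==i) for i in range(1,n) if s[i,4]>=amin]
E
python3 - <<'E'
from h import *
d=pickle.load(open("d0.pkl","rb"));c=d["top"]
print("orange");[print(a,ce.round(1),onz(c,*ce,.12).round(4),atdepth(c,*ce).round(3)) for a,ce,b,m in blobs(c,(5,150,120),(20,255,255),box=(170,200,240,245))]
print("black");[print(a,ce.round(1),b,onz(c,*ce,.115).round(4),atdepth(c,*ce).round(3)) for a,ce,b,m in blobs(c,(0,0,0),(180,255,55),box=(192,208,228,230))]
print("red");[print(a,ce.round(1),onz(c,*ce,.24).round(4),atdepth(c,*ce).round(3)) for a,ce,b,m in blobs(c,(0,150,80),(6,255,255),box=(335,160,370,190))+blobs(c,(172,150,80),(180,255,255),box=(335,160,370,190))]
for a,ce,b,m in blobs(c,(100,120,40),(125,255,255),200,box=(290,180,400,260)):
    cn=max(cv2.findContours(m.astype(np.uint8),0,2)[0],key=cv2.contourArea);r=cv2.minAreaRect(cn);print("blue",a,r)
    for p in cv2.boxPoints(r):print(p,onz(c,*p,.014).round(4))
f=c["frame"]
cv2.imwrite("pics/c1.png",np.hstack([cv2.resize(f[150:260,295:415],None,fx=4.5,fy=4.5,interpolation=2),cv2.resize(f[195:245,170:228],(250,495//2*2+1),interpolation=2)[:495]]))
E
```

```text
orange
34 [182.  224.3] [0.4761 0.2541 0.12  ] [0.476 0.254 0.119]
black
29 [217.4 216.7] [215 214   6   6] [0.5022 0.1468 0.115 ] [0.503 0.148 0.105]
30 [200.2 220.6] [197 218   7   6] [0.4892 0.1995 0.115 ] [0.49  0.202 0.103]
red
78 [348.9 172.7] [ 0.6222 -0.24    0.24  ] [ 0.622 -0.24   0.242]
blue 1994 ((342.1922912597656, 218.0384521484375), (36.88756561279297, 69.61487579345703), 56.3099365234375)
[302.99997 221.99998] [ 0.5017 -0.1198  0.014 ]
[360.92307 183.3846 ] [ 0.6336 -0.3093  0.014 ]
[381.3846  214.07692] [ 0.5328 -0.3765  0.014 ]
[323.46152 252.6923 ] [ 0.4031 -0.1876  0.014 ]
```

View pics/c1.png

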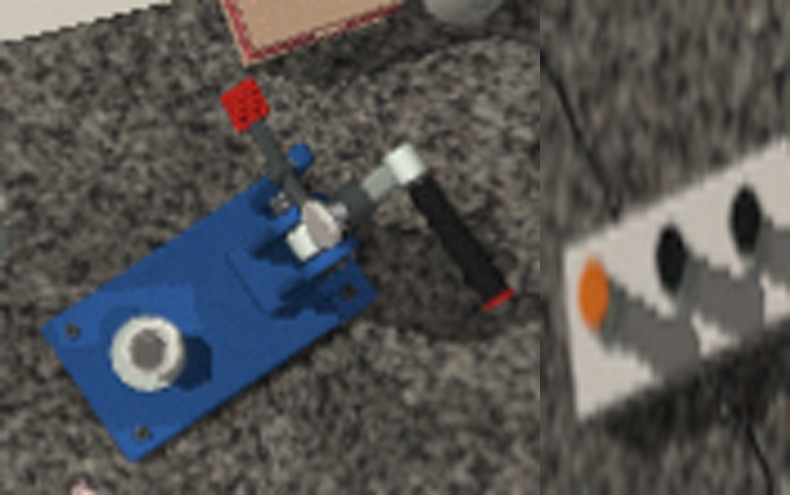

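The crop shows the nest as a ring at crop (148,353), the tab at (245,105) and the handgrip running from (415,185) to (500,298). The press yaw from the base rectangle predicts the tab to within 1 mm. Next I refine the nest, yaw and grip points.

```bash
cat >> h.py <<'E'
def plan(p0,q0,p1,yaw1,n):
    "tool-down move: rows (mm, rad) in tool axes; yaw = world direction of tool y"
    y0=np.arctan2(*rot(q0).apply([0,1,0])[1::-1]); dy=(yaw1-y0+np.pi)%(2*np.pi)-np.pi
    if abs(dy)>np.pi/2+.3: dy-=np.sign(dy)*np.pi
    st=(np.array(p1)-p0)/n*1000; rows=[]
    for i in range(n):
        a=y0+dy*i/n; y=np.array([np.cos(a),np.sin(a),0]); x=np.cross(y,[0,0,-1])
        rows.append([round(st@x,1),round(st@y,1),round(-st[2],1),0,0,round(-dy/n,3)])
    return rows
E
python3 - <<'E'
from h import *
d=pickle.load(open("d0.pkl","rb"));c=d["top"]
for a,ce,b,m in blobs(c,(0,0,110),(180,60,255),15,box=(312,212,345,245)):
    cn=max(cv2.findContours(m.astype(np.uint8),0,2)[0],key=cv2.contourArea);(u,v),r=cv2.minEnclosingCircle(cn)
    print("nest",a,ce,(u,v),r,onz(c,u,v,.048).round(4),onz(c,u-r,v,.048)-onz(c,u+r,v,.048),atdepth(c,u+0,v-5.5).round(3))
for a,ce,b,m in blobs(c,(0,0,0),(180,255,40),20,box=(384,180,412,220)): print("grip",a,ce,b,onz(c,*ce,.332).round(4),atdepth(c,*ce).round(3))
o=np.array([.515,-.244]);th=np.arctan2(-.821,.571);x=np.array([np.cos(th),np.sin(th)]);y=np.array([-x[1],x[0]])
for n,q in dict(nest=(-.055,0),tab=(.058,.09),grip=(.096,-.055)).items(): print(n,o+q[0]*x+q[1]*y)
from bench import ctrl
ob=ctrl.get_obs();q=rot(ob["eef_rot"])
R0=plan(np.array([.253,-.517,.231]),ob["eef_rot"],[.476,.254,.200],.239,20)
for r in R0: print(r)
E
```

```text
nest 172 [326.98837209 227.94767442] (327.4345703125, 228.04205322265625) 8.322129249572754 [ 0.4804 -0.1968  0.048 ] [-0.0010496   0.05313569  0.        ] [ 0.499 -0.197  0.042]
grip 212 [396.55188679 203.53773585] [386 189  22  31] [ 0.5229 -0.3544  0.332 ] [ 0.523 -0.354  0.335]
nest [ 0.48359629 -0.19884685]
tab [ 0.62200361 -0.24022815]
grip [ 0.5246606  -0.35421648]
[np.float64(27.0), np.float64(-29.7), np.float64(1.6), 0, 0, np.float64(-0.068)]
[np.float64(28.9), np.float64(-27.8), np.float64(1.6), 0, 0, np.float64(-0.068)]
[np.float64(30.7), np.float64(-25.8), np.float64(1.6), 0, 0, np.float64(-0.068)]
[np.float64(32.4), np.float64(-23.7), np.float64(1.6), 0, 0, np.float64(-0.068)]
[np.float64(33.9), np.float64(-21.4), np.float64(1.6), 0, 0, np.float64(-0.068)]
[np.float64(35.3), np.float64(-19.1), np.float64(1.6), 0, 0, np.float64(-0.068)]
[np.float64(36.5), np.float64(-16.7), np.float64(1.6), 0, 0, np.float64(-0.068)]
[np.float64(37.6), np.float64(-14.1), np.float64(1.6), 0, 0, np.float64(-0.068)]
[np.float64(38.4), np.float64(-11.6), np.float64(1.6), 0, 0, np.float64(-0.06
[... 179 characters left out ...]
0), np.float64(-3.6), np.float64(1.6), 0, 0, np.float64(-0.068)]
[np.float64(40.1), np.float64(-0.9), np.float64(1.6), 0, 0, np.float64(-0.068)]
[np.float64(40.1), np.float64(1.9), np.float64(1.6), 0, 0, np.float64(-0.068)]
[np.float64(39.9), np.float64(4.6), np.float64(1.6), 0, 0, np.float64(-0.068)]
[np.float64(39.5), np.float64(7.3), np.float64(1.6), 0, 0, np.float64(-0.068)]
[np.float64(38.9), np.float64(9.9), np.float64(1.6), 0, 0, np.float64(-0.068)]
[np.float64(38.1), np.float64(12.5), np.float64(1.6), 0, 0, np.float64(-0.068)]
[np.float64(37.2), np.float64(15.1), np.float64(1.6), 0, 0, np.float64(-0.068)]
[np.float64(36.1), np.float64(17.6), np.float64(1.6), 0, 0, np.float64(-0.068)]
```

>>> jog_arm([
  [[27, -30, 2, 0, 0, -0.07, 85], [29, -28, 2, 0, 0, -0.07, 85], [31, -26, 2, 0, 0, -0.07, 85], [32, -24, 1, 0, 0, -0.07, 85], [34, -21, 1, 0, 0, -0.07, 85], [35, -19, 2, 0, 0, -0.07, 85], [36, -17, 2, 0, 0, -0.07, 85], [38, -14, 1, 0, 0, -0.07, 85], [38, -12, 1, 0, 0, -0.07, 85], [39, -9, 2, 0, 0, -0.07, 85]],
])

```text
time_s: 1.1
eef_pos: [0.359, -0.1282, 0.2152]
eef_rot: [0.0, 0.837, 0.547, 0.0]
wrist_force: [0.4, -0.3, -0.1]
opening: 0.997
grasp_force: 0.0
```

>>> jog_arm([
  [[40, -6, 2, 0, 0, -0.07, 85], [40, -4, 2, 0, 0, -0.07, 85], [40, -1, 2, 0, 0, -0.07, 85], [40, 2, 1, 0, 0, -0.07, 85], [40, 5, 1, 0, 0, -0.06, 85], [39, 7, 2, 0, 0, -0.06, 85], [39, 10, 2, 0, 0, -0.06, 85], [38, 12, 1, 0, 0, -0.06, 85], [37, 15, 1, 0, 0, -0.06, 85], [36, 18, 2, 0, 0, -0.06, 85]],
])

```text
time_s: 2.1
eef_pos: [0.4637, 0.2589, 0.199]
eef_rot: [-0.0, 0.623, 0.783, -0.0]
wrist_force: [1.3, -1.0, -0.5]
opening: 0.998
grasp_force: 0.0
```

```bash
python3 - <<'E'
from h import *
from bench import ctrl
c=ctrl.camera("wrist");ob=ctrl.get_obs();cv2.imwrite("pics/w1.png",c["frame"])
print(ob["time_s"],ob["eef_pos"],ob["q"],ob["dq"].round(3))
for a,ce,b,m in blobs(c,(5,150,120),(20,255,255),30): print("orange",a,ce,onz(c,*ce,.12).round(4),atdepth(c,*ce).round(4))
for r in plan(ob["eef_pos"],ob["eef_rot"],[.476,.254,.064],.239,10)[:2]: print(r)
E
```

```text
2.15 [0.46475165 0.26328017 0.19864294] [0.29118531 0.12037627 1.74434132 0.00318813 1.27535639 0.05895658] [-0.062 -0.064  0.081 -0.025  0.024 -0.015]
orange 648 [301.84722222 222.75771605] [0.4772 0.2595 0.12  ] [0.4773 0.2593 0.1194]
[np.float64(-1.2), np.float64(0.9), np.float64(13.5), 0, 0, np.float64(-0.001)]
[np.float64(-1.2), np.float64(0.9), np.float64(13.5), 0, 0, np.float64(-0.001)]
```

View pics/w1.png

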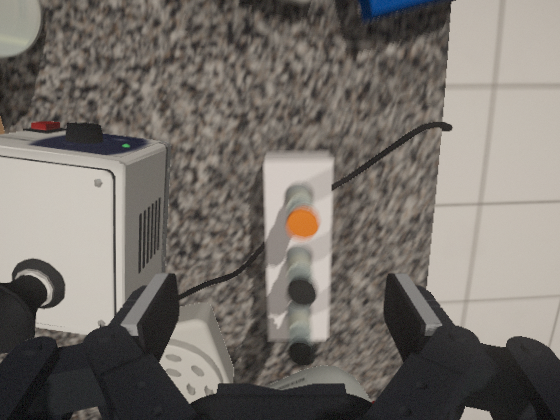

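The wrist view shows the orange stopper at (302,223), the black stoppers at (302,290) and (302,350), and a white box whose edge is near x=165. I'll descend halfway, settle, and re-measure.

>>> jog_arm([
  [[-4, 4, 8, 0, 0, 0, 85], [-4, 4, 8, 0, 0, 0, 85], [0, 2, 8, 0, 0, 0, 85], [0, 2, 8, 0, 0, 0, 85], [0, 0, 3, 0, 0, 0, 85], [0, 0, 0, 0, 0, 0, 85], [0, 0, 0, 0, 0, 0, 85], [0, 0, 0, 0, 0, 0, 85], [0, 0, 0, 0, 0, 0, 85], [0, 0, 0, 0, 0, 0, 85]],
])

```text
time_s: 3.15
eef_pos: [0.4774, 0.2521, 0.1646]
eef_rot: [0.0, 0.624, 0.782, 0.0]
wrist_force: [-0.2, -0.1, -0.0]
opening: 1.001
grasp_force: 0.0
```

```bash
python3 - <<'E'
from h import *
from bench import ctrl
c0=ctrl.camera("wrist");ob=ctrl.get_obs();cv2.imwrite("pics/w2.png",c0["frame"])
print(ob["time_s"],ob["eef_pos"],ob["eef_rot"],ob["dq"].round(3))
P=[]
for a,ce,b,m in blobs(c0,(5,150,120),(20,255,255),30): print("orange",a,ce,onz(c0,*ce,.12).round(4),atdepth(c0,*ce).round(4))
# highest points of the box near tool: all depth points within 110 mm of tube axis
v,u=np.mgrid[0:420:4,0:560:4];pts=np.array([atdepth(c0,a,b) for a,b in zip(u.ravel(),v.ravel()) if c0["z_map"][b,a]>0.12])
rel=(pts[:,:2]-[.476,.254])@np.array([[.972,-.236],[.236,.972]]) # closing axis, rack row axis
for s in(-1,1):
    k=(np.sign(rel[:,0])==s)&(abs(rel[:,0])<.12)&(abs(rel[:,0])>.03)&(abs(rel[:,1])<.06)&(pts[:,2]>.06); print(s,k.sum(),(abs(rel[k,0]).min(),pts[k,2].max()) if k.any() else "")
for r in plan(ob["eef_pos"],ob["eef_rot"],[.476,.254,.064],.239,10)[:2]: print(r)
E
```

```text
3.2 [0.47735222 0.25202741 0.16452434] [1.33614901e-04 6.23601235e-01 7.81742577e-01 1.56956029e-04] [ 0.     0.003  0.     0.002  0.001 -0.   ]
orange 1129 [282.81753764 231.04428698] [0.477  0.2571 0.12  ] [0.477  0.257  0.1198]
-1 434 (np.float64(0.04154822874311677), np.float64(0.2071787243081103))
1 134 (np.float64(0.04249012328839081), np.float64(0.2069446374817136))
[np.float64(0.2), np.float64(-0.1), np.float64(10.1), 0, 0, np.float64(-0.001)]
[np.float64(0.2), np.float64(-0.1), np.float64(10.1), 0, 0, np.float64(-0.001)]
```

>>> jog_arm([
  [[4, 0, 20, 0, 0, 0, 85], [0, 0, 25, 0, 0, 0, 85], [0, 0, 25, 0, 0, 0, 85], [0, 0, 20, 0, 0, 0, 85], [0, 0, 10, 0, 0, 0, 85], [0, 0, 0, 0, 0, 0, 85], [0, 0, 0, 0, 0, 0, 10], [0, 0, 0, 0, 0, 0, 10], [0, 0, 0, 0, 0, 0, 10], [0, 0, 0, 0, 0, 0, 10]],
])

```text
time_s: 4.2
eef_pos: [0.4769, 0.256, 0.0651]
eef_rot: [0.0, 0.624, 0.782, 0.001]
wrist_force: [-0.3, -0.1, 0.6]
opening: 0.318
grasp_force: 0.0
```

>>> jog_arm([
  [[0, 0, 0, 0, 0, 0, 10], [0, 0, 0, 0, 0, 0, 10], [0, 0, 0, 0, 0, 0, 10], [0, 0, 0, 0, 0, 0, 10], [0, 0, 0, 0, 0, 0, 10], [0, 0, 0, 0, 0, 0, 10], [0, 0, 0, 0, 0, 0, 10], [0, 0, 0, 0, 0, 0, 10], [0, 0, 0, 0, 0, 0, 10], [0, 0, 0, 0, 0, 0, 10]],
])

```text
time_s: 5.2
eef_pos: [0.4769, 0.256, 0.065]
eef_rot: [0.0, 0.624, 0.782, 0.0]
wrist_force: [-0.1, -0.3, 5.7]
opening: 0.22
grasp_force: 58.3
```

```bash
python3 - <<'E'
from h import *
from bench import ctrl
c=pickle.load(open("d0.pkl","rb"))["top"]
v,u=np.mgrid[140:310:2,150:420:2];pts=np.array([atdepth(c,a,b) for a,b in zip(u.ravel(),v.ravel()) if c["z_map"][b,a]>0])
for yc in np.arange(.30,-.30,-.05):
    print(round(yc,2),[round(pts[(abs(pts[:,1]-yc)<.025)&(abs(pts[:,0]-xc)<.025)][:,2].max(initial=-1),2) for xc in np.arange(.3,.7,.05)])
ob=ctrl.get_obs()
for r in plan(np.array([.477,.256,.22]),ob["eef_rot"],[.483,-.198,.18],.607,15): print(*r)
E
```

```text
0.3 [np.float64(0.08), np.float64(0.01), np.float64(0.01), np.float64(0.06), np.float64(0.05), np.float64(0.01), np.float64(0.01), np.float64(-1.0)]
0.25 [np.float64(0.13), np.float64(0.12), np.float64(0.01), np.float64(0.12), np.float64(0.13), np.float64(0.01), np.float64(0.01), np.float64(-1.0)]
0.2 [np.float64(0.16), np.float64(0.13), np.float64(0.01), np.float64(0.06), np.float64(0.12), np.float64(0.01), np.float64(0.01), np.float64(0.0)]
0.15 [np.float64(0.17), np.float64(0.12), np.float64(0.03), np.float64(0.06), np.float64(0.12), np.float64(0.06), np.float64(0.01), np.float64(0.01)]
0.1 [np.float64(0.48), np.float64(0.08), np.float64(0.08), np.float64(0.08), np.float64(0.06), np.float64(0.04), np.float64(0.01), np.float64(0.01)]
0.05 [np.float64(0.79), np.float64(0.08), np.float64(0.08), np.float64(0.08), np.float64(0.06), np.float64(0.07), np.float64(0.07), np.float64(0.01)]
0.0 [np.float64(0.81), np.float64(0.08), np.float64(0.08), np.float64(0.08), np.float64(0.07), np.float64(0.18), np.float64(0.17), np.float64(0.14)]
-0.05 [np.float64(0.8), np.float64(0.01), np.float64(0.
[... 396 characters left out ...]
-0.2 [np.float64(0.01), np.float64(0.01), np.float64(0.02), np.float64(0.05), np.float64(0.06), np.float64(0.02), np.float64(0.01), np.float64(0.01)]
-0.25 [np.float64(0.02), np.float64(0.01), np.float64(0.01), np.float64(0.02), np.float64(0.02), np.float64(0.27), np.float64(0.24), np.float64(0.25)]
-29.6 -6.3 2.7 0 0 -0.026
-29.4 -7.1 2.7 0 0 -0.026
-29.2 -7.8 2.7 0 0 -0.026
-29.0 -8.6 2.7 0 0 -0.026
-28.8 -9.3 2.7 0 0 -0.026
-28.6 -10.1 2.7 0 0 -0.026
-28.3 -10.8 2.7 0 0 -0.026
-28.0 -11.5 2.7 0 0 -0.026
-27.7 -12.2 2.7 0 0 -0.026
-27.4 -12.9 2.7 0 0 -0.026
-27.0 -13.6 2.7 0 0 -0.026
-26.7 -14.3 2.7 0 0 -0.026
-26.3 -15.0 2.7 0 0 -0.026
-25.9 -15.6 2.7 0 0 -0.026
-25.5 -16.3 2.7 0 0 -0.026
```

>>> jog_arm([
  [[0, 0, -5, 0, 0, 0, 10], [0, 0, -15, 0, 0, 0, 10], [0, 0, -20, 0, 0, 0, 10], [0, 0, -25, 0, 0, 0, 10], [0, 0, -25, 0, 0, 0, 10], [0, 0, -25, 0, 0, 0, 10], [0, 0, -25, 0, 0, 0, 10], [0, 0, -15, 0, 0, 0, 10], [0, 0, 0, 0, 0, 0, 10], [0, 0, 0, 0, 0, 0, 10]],
])

```text
time_s: 6.2
eef_pos: [0.476, 0.2557, 0.2189]
eef_rot: [-0.0, 0.624, 0.782, -0.0]
wrist_force: [0.0, 0.2, -0.8]
opening: 0.217
grasp_force: 59.4
```

>>> jog_arm([
  [[-30, -6, 0, 0, 0, -0.02, 10], [-29, -7, 0, 0, 0, -0.03, 10], [-29, -8, 0, 0, 0, -0.02, 10], [-29, -9, 0, 0, 0, -0.03, 10], [-29, -9, 0, 0, 0, -0.02, 10], [-29, -10, 0, 0, 0, -0.03, 10], [-28, -11, 0, 0, 0, -0.02, 10], [-28, -11, 0, 0, 0, -0.03, 10], [-28, -12, 0, 0, 0, -0.02, 10], [-27, -13, 0, 0, 0, -0.03, 10]],
])

```text
time_s: 7.2
eef_pos: [0.4782, -0.0475, 0.2174]
eef_rot: [-0.002, 0.521, 0.854, -0.0]
wrist_force: [1.4, 0.4, -1.0]
opening: 0.221
grasp_force: 59.4
```

>>> jog_arm([
  [[-27, -14, 0, 0, 0, -0.02, 10], [-27, -14, 0, 0, 0, -0.03, 10], [-26, -15, 5, 0, 0, -0.02, 10], [-26, -16, 10, 0, 0, -0.03, 10], [-25, -16, 15, 0, 0, -0.02, 10], [0, 0, 20, 0, 0, 0, 10], [0, 0, 20, 0, 0, 0, 10], [0, 0, 10, 0, 0, 0, 10], [0, 0, 0, 0, 0, 0, 10], [0, 0, 0, 0, 0, 0, 10]],
])

```text
time_s: 8.2
eef_pos: [0.4797, -0.1974, 0.1392]
eef_rot: [-0.0, 0.469, 0.883, 0.0]
wrist_force: [0.9, 0.6, -0.7]
opening: 0.218
grasp_force: 59.4
```

```bash
python3 - <<'E'
from h import *
from bench import ctrl
c=ctrl.camera("wrist");t=ctrl.camera("top");ob=ctrl.get_obs();p=ob["eef_pos"];print(ob["time_s"],p.round(4),ob["dq"].round(3),np.round(ob["q"],2))
zt=p[2]-.046+.102
for n,k in(("w",c),("t",t)):
    for a,ce,b,m in blobs(k,(5,150,100),(20,255,255),8,box=(200,100,400,350)): print(n,a,ce.round(1),onz(k,*ce,zt).round(4),atdepth(k,*ce).round(4))
for n,P in(("nest",[.483,-.198,.048]),): print(n,pix(c,P),pix(t,P))
cv2.imwrite("pics/w3.png",np.hstack([cv2.resize(c["frame"],(400,300)),cv2.resize(t["frame"][150:270,260:420],(400,300))]))
print(plan(p,ob["eef_rot"],[.483,-.198,.065],.607,10)[:2])
E
```

```text
8.3 [ 0.4803 -0.1978  0.1402] [-0.    -0.006 -0.003  0.    -0.001  0.001] [-0.62  0.16  1.83  0.    1.15 -1.21]
w 1417 [280.6 337.7] [ 0.4727 -0.1878  0.1962] [ 0.4739 -0.1895  0.1935]
nest (np.float64(284.96041367724564), np.float64(216.8747071138448)) (np.float64(327.81702700307676), np.float64(227.2372389048263))
[[np.float64(-0.2), np.float64(0.2), np.float64(7.5), 0, 0, np.float64(-0.001)], [np.float64(-0.2), np.float64(0.2), np.float64(7.5), 0, 0, np.float64(-0.001)]]
```

View pics/w3.png

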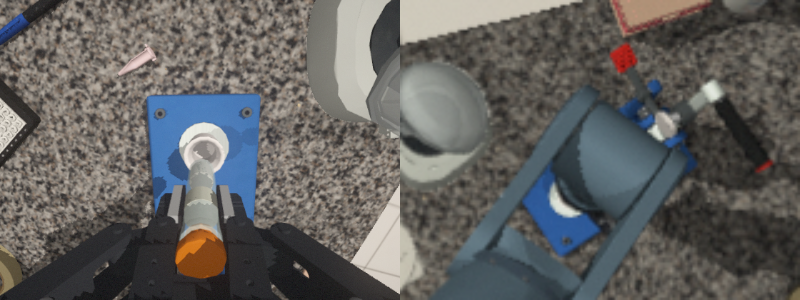

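The left panel shows the gripped tube over the nest, with the orange stopper near panel (200,253) and the nest ring near (204,148). In the right panel the arm covers the nest. I'll check how the tube bottom aligns with the nest in an enlarged crop.

```bash
python3 - <<'E'
from h import *
from bench import ctrl
c=ctrl.camera("wrist");ob=ctrl.get_obs();p=ob["eef_pos"]
for a,ce,b,m in blobs(c,(100,120,40),(125,255,255),2000):
    cn=max(cv2.findContours(m.astype(np.uint8),0,2)[0],key=cv2.contourArea);print("blue",a,b)
f=c["frame"].copy()
def circ(P,r,col):
    for t in np.linspace(0,6.28,60): cv2.circle(f2,tuple(int(x) for x in (np.array(pix(c,[P[0]+r*np.cos(t),P[1]+r*np.sin(t),P[2]]))-[200,110])*4),1,col,-1)
f2=cv2.resize(f[110:260,200:360],None,fx=4,fy=4,interpolation=2)
circ([.483,-.198,.048],.0205,(0,255,0)); circ([p[0],p[1],p[2]-.046],.010,(0,0,255)); circ([.483,-.198,.048],.016,(0,255,0))
cv2.imwrite("pics/w4.png",f2)
for uv in [(148*1.4,96*1.4),(259*1.4,95*1.4)]: print(onz(c,*uv,.014))
E
```

```text
blue 15749 [205 130 159 179]
[ 0.4071674  -0.18722596  0.014     ]
[ 0.50163512 -0.12211376  0.014     ]
```

View pics/w4.png

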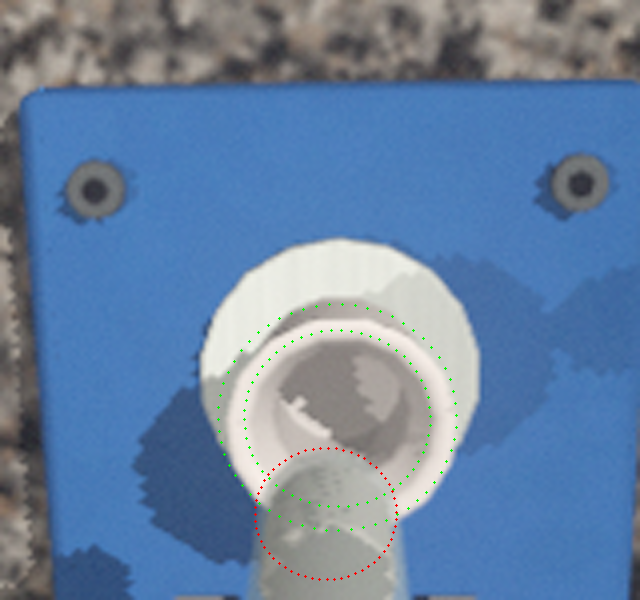

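The tube bottom sits where the TCP predicts. The nest centre is about (0.484,-0.1985), so I shift by -3 and +3 mm in the tool axes and then lower.

>>> jog_arm([
  [[-3, 3, 10, 0, 0, 0, 10], [0, 0, 15, 0, 0, 0, 10], [0, 0, 10, 0, 0, 0, 10], [0, 0, 10, 0, 0, 0, 10], [0, 0, 8, 0, 0, 0, 10], [0, 0, 8, 0, 0, 0, 10], [0, 0, 6, 0, 0, 0, 10], [0, 0, 4, 0, 0, 0, 10], [0, 0, 2, 0, 0, 0, 10], [0, 0, 0, 0, 0, 0, 10]],
])

```text
time_s: 9.35
eef_pos: [0.4841, -0.1986, 0.0664]
eef_rot: [0.0, 0.469, 0.883, -0.0]
wrist_force: [0.3, 0.1, -0.5]
opening: 0.218
grasp_force: 59.8
```

>>> jog_arm([
  [[0, 0, 1, 0, 0, 0, 10], [0, 0, 0, 0, 0, 0, 10], [0, 0, 0, 0, 0, 0, 28], [0, 0, 0, 0, 0, 0, 45], [0, 0, 0, 0, 0, 0, 60], [0, 0, 0, 0, 0, 0, 60], [0, 0, 0, 0, 0, 0, 60], [0, 0, -10, 0, 0, 0, 60], [0, 0, -20, 0, 0, 0, 60], [0, 0, -30, 0, 0, 0, 60]],
])

```text
time_s: 10.35
eef_pos: [0.4828, -0.1977, 0.1251]
eef_rot: [-0.002, 0.469, 0.883, 0.0]
wrist_force: [-0.1, -0.1, -0.5]
opening: 0.703
grasp_force: 0.0
```

>>> jog_arm([
  [[0, 0, -40, 0, 0, 0, 60], [0, 0, -40, 0, 0, 0, 60], [0, 0, -40, 0, 0, 0, 60], [0, 0, -40, 0, 0, 0, 60], [0, 0, -20, 0, 0, 0, 60], [0, 0, 0, 0, 0, 0, 0], [0, 0, 0, 0, 0, 0, 0], [0, 0, 0, 0, 0, 0, 0], [0, 0, 0, 0, 0, 0, 0], [0, 0, 0, 0, 0, 0, 0]],
])

```text
time_s: 11.35
eef_pos: [0.4834, -0.1982, 0.304]
eef_rot: [-0.001, 0.469, 0.883, 0.0]
wrist_force: [0.7, -0.0, -0.1]
opening: 0.004
grasp_force: 0.0
```

```bash
python3 - <<'E'
from h import *
from bench import ctrl
c=ctrl.camera("wrist");ob=ctrl.get_obs();p=ob["eef_pos"];print(ob["time_s"],p.round(4),ob["opening"])
for a,ce,b,m in blobs(c,(5,150,100),(20,255,255),30): print(a,ce.round(1),b,onz(c,*ce,.121).round(4),atdepth(c,*ce).round(4))
cv2.imwrite("pics/w5.png",c["frame"])
for r in plan(p,ob["eef_rot"],[.6215,-.240,.275],-.963,12): print(*r)
E
```

```text
11.4 [ 0.4836 -0.1983  0.3043] 0.0010932827629476967
400 [281.8 183.3] [271 172  23  23] [ 0.4839 -0.1983  0.121 ] [ 0.4839 -0.1984  0.1208]
-9.3 7.6 2.4 0 0 0.13
-8.3 8.7 2.4 0 0 0.13
-7.1 9.7 2.4 0 0 0.13
-5.7 10.5 2.4 0 0 0.13
-4.3 11.2 2.4 0 0 0.13
-2.8 11.7 2.4 0 0 0.13
-1.3 11.9 2.4 0 0 0.13
0.2 12.0 2.4 0 0 0.13
1.8 11.9 2.4 0 0 0.13
3.3 11.5 2.4 0 0 0.13
4.8 11.0 2.4 0 0 0.13
6.2 10.3 2.4 0 0 0.13
```

View pics/w5.png

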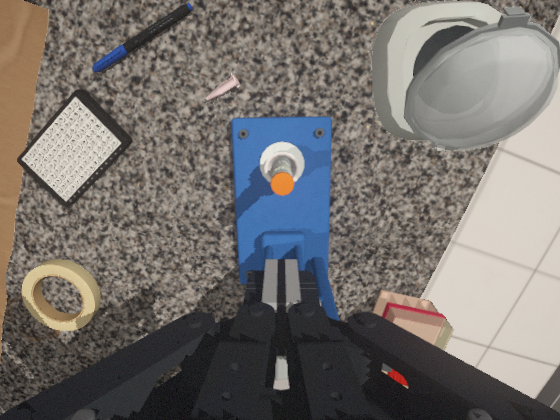

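The tube is seated in the nest, with the stopper at (282,183) and its top at 0.121 m, as expected. Next I move over the tab with closed fingers.

>>> jog_arm([
  [[-9, 8, 0, 0, 0, 0.13, 0], [-8, 9, 0, 0, 0, 0.13, 0], [-7, 10, 0, 0, 0, 0.13, 0], [-6, 10, 0, 0, 0, 0.13, 0], [-4, 11, 2, 0, 0, 0.13, 0], [-3, 12, 3, 0, 0, 0.13, 0], [-1, 12, 4, 0, 0, 0.13, 0], [0, 12, 5, 0, 0, 0.13, 0], [2, 12, 5, 0, 0, 0.13, 0], [3, 12, 5, 0, 0, 0.13, 0]],
])

```text
time_s: 12.4
eef_pos: [0.5997, -0.2329, 0.2804]
eef_rot: [-0.0, 0.909, 0.417, -0.0]
wrist_force: [0.5, -0.1, -0.7]
opening: -0.001
grasp_force: 0.0
```

>>> jog_arm([
  [[5, 11, 3, 0, 0, 0.13, 0], [6, 10, 3, 0, 0, 0.13, 0], [0, 0, 0, 0, 0, 0, 0], [0, 0, 0, 0, 0, 0, 0], [0, 0, 0, 0, 0, 0, 0], [0, 0, 0, 0, 0, 0, 0], [0, 0, 0, 0, 0, 0, 0], [0, 0, 0, 0, 0, 0, 0], [0, 0, 0, 0, 0, 0, 0], [0, 0, 0, 0, 0, 0, 0]],
])

```text
time_s: 13.4
eef_pos: [0.6221, -0.2396, 0.2754]
eef_rot: [0.0, 0.955, 0.298, 0.0]
wrist_force: [1.0, -0.2, 0.3]
opening: -0.0
grasp_force: 0.0
```

```bash
python3 - <<'E'
from h import *
from bench import ctrl
c=ctrl.camera("wrist");ob=ctrl.get_obs();p=ob["eef_pos"];print(ob["time_s"],p.round(4),ob["wrist_force"])
for lo,hi in(((0,150,80),(5,255,255)),((172,150,80),(180,255,255))):
    for a,ce,b,m in blobs(c,lo,hi,60): print(a,ce.round(1),b,onz(c,*ce,.238).round(4),atdepth(c,*ce).round(4))
for r in plan(p,ob["eef_rot"],[.623,-.239,.178],-.963,8)[:2]: print(*r)
E
```

```text
13.45 [ 0.6222 -0.2396  0.2753] [ 0.02857558  0.09315433 -0.15495976]
482 [552.5 182.2] [541 163  19  43] [ 0.7329 -0.3388  0.238 ] [ 0.7584 -0.415   0.1421]
1206 [287.3 239.7] [262 222  47  36] [ 0.6259 -0.2409  0.238 ] [ 0.6267 -0.2404  0.2403]
77 [353.7 102.7] [346  71  18  58] [ 0.7026 -0.2265  0.238 ] [ 0.7214 -0.2595  0.0448]
273 [269. 237.] [261 222  25  32] [ 0.6217 -0.2319  0.238 ] [ 0.623  -0.2311  0.2418]
0.1 -0.0 12.2 0 0 -0.0
0.1 -0.0 12.2 0 0 -0.0
```

>>> jog_arm([
  [[1, 0, 15, 0, 0, 0, 0], [0, 0, 15, 0, 0, 0, 0], [0, 0, 10, 0, 0, 0, 0], [0, 0, 10, 0, 0, 0, 0], [0, 0, 10, 0, 0, 0, 0], [0, 0, 10, 0, 0, 0, 0], [0, 0, 8, 0, 0, 0, 0], [0, 0, 3, 0, 0, 0, 0], [0, 0, 0, 0, 0, 0, 0], [0, 0, 0, 0, 0, 0, 0]],
])

```text
time_s: 14.45
eef_pos: [0.6231, -0.2392, 0.1944]
eef_rot: [0.0, 0.955, 0.298, 0.0]
wrist_force: [0.9, 0.8, -0.3]
opening: -0.003
grasp_force: 0.0
```

>>> jog_arm([
  [[0, 0, 1, 0, 0, 0, 0], [0, 0, 1, 0, 0, 0, 0], [0, 0, 1, 0, 0, 0, 0], [0, 0, 1, 0, 0, 0, 0], [0, 0, 1, 0, 0, 0, 0], [0, 0, 1, 0, 0, 0, 0], [0, 0, 1, 0, 0, 0, 0], [0, 0, 1, 0, 0, 0, 0], [0, 0, 0, 0, 0, 0, 0], [0, 0, 0, 0, 0, 0, 0]],
])

```text
time_s: 15.45
eef_pos: [0.6246, -0.2394, 0.191]
eef_rot: [0.002, 0.955, 0.298, 0.002]
wrist_force: [-2.9, 3.5, 17.7]
opening: -0.001
grasp_force: 7.5
```

>>> jog_arm([
  [[0, 0, -20, 0, 0, 0, 0], [0, 0, -35, 0, 0, 0, 0], [0, 0, -40, 0, 0, 0, 0], [0, 0, -40, 0, 0, 0, 0], [0, 0, -40, 0, 0, 0, 0], [0, 0, -38, 0, 0, 0, 0], [0, 0, 0, 0, 0, 0, 0], [-20, 5, 0, 0, 0, 0, 20], [-25, 7, 0, 0, 0, 0, 60], [-30, 8, 0, 0, 0, 0, 60]],
])

```text
time_s: 16.45
eef_pos: [0.5724, -0.298, 0.3984]
eef_rot: [-0.0, 0.954, 0.299, -0.0]
wrist_force: [-0.5, 0.1, -0.2]
opening: 0.505
grasp_force: 0.0
```

>>> jog_arm([
  [[-30, 8, 0, 0, 0, 0, 60], [-27, 6, 0, 0, 0, 0, 60], [-15, 4, 0, 0, 0, 0, 60], [0, 0, 0, 0, 0, 0, 60], [0, 0, 0, 0, 0, 0, 60], [0, 0, 0, 0, 0, 0, 60], [0, 0, 0, 0, 0, 0, 60], [0, 0, 0, 0, 0, 0, 60], [0, 0, 0, 0, 0, 0, 60], [0, 0, 0, 0, 0, 0, 60]],
])

```text
time_s: 17.45
eef_pos: [0.5239, -0.3537, 0.3993]
eef_rot: [-0.0, 0.955, 0.298, 0.0]
wrist_force: [-0.4, -0.3, 0.8]
opening: 0.704
grasp_force: 0.0
```

```bash
python3 - <<'E'
from h import *
from bench import ctrl
c=ctrl.camera("wrist");t=ctrl.camera("top");s=ctrl.camera("scene");ob=ctrl.get_obs();p=ob["eef_pos"];print(ob["time_s"],p.round(4),ob["eef_rot"].round(3),ob["q"].round(2),ob["wrist_force"])
print("tab predicted px free",pix(c,[.622,-.240,.184]),pix(c,[.622,-.240,.236]))
for a,ce,b,m in blobs(c,(0,150,60),(5,255,255),60): print(a,ce.round(1),b,atdepth(c,*ce).round(4))
f=c["frame"].copy()
for P in([.524,-.354,.327],[.524+.042*.82,-.354+.042*.571,.327],[.524-.042*.82,-.354-.042*.571,.327]): cv2.circle(f,tuple(int(round(x)) for x in pix(c,P)),3,(0,255,0),-1)
cv2.imwrite("pics/w6.png",f)
E
```

```text
17.6 [ 0.5237 -0.3539  0.3993] [-0.     0.955  0.298  0.   ] [-0.78  0.23  1.22  0.    1.69  0.18] [-0.04896744 -0.36577453  0.40386151]
tab predicted px free (np.float64(239.64696106857082), np.float64(18.121048913680312)) (np.float64(232.279173220725), np.float64(4.292010011715462))
1045 [472.1  21.8] [454   2  40  39] [ 0.7596 -0.427   0.1485]
686 [241.5  16.9] [228   4  28  28] [ 0.6233 -0.2417  0.1885]
141 [283.6 284.3] [270 277  29  12] [ 0.4925 -0.3772  0.3362]
```

View pics/w6.png

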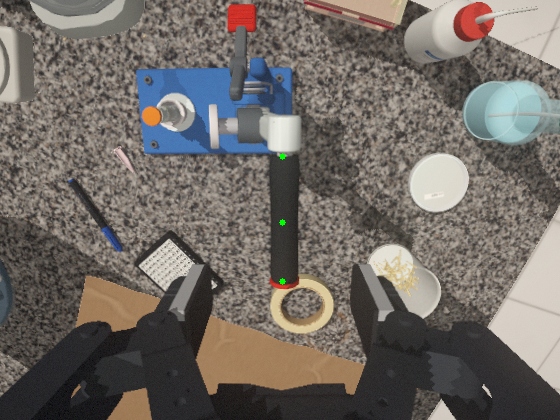

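The wrist view shows the bar lying between the green marks, from (283,156) to (283,281), and the red tab at (241,17). The tab's z of 0.188 means the catch is free. I descend onto the grip and close.

>>> jog_arm([
  [[0, 0, 15, 0, 0, 0, 60], [0, 0, 20, 0, 0, 0, 60], [0, 0, 20, 0, 0, 0, 60], [0, 0, 20, 0, 0, 0, 60], [0, 0, 12, 0, 0, 0, 60], [0, 0, 4, 0, 0, 0, 60], [0, 0, 0, 0, 0, 0, 60], [0, 0, 0, 0, 0, 0, 0], [0, 0, 0, 0, 0, 0, 0], [0, 0, 0, 0, 0, 0, 0]],
])

```text
time_s: 18.6
eef_pos: [0.524, -0.3543, 0.3094]
eef_rot: [0.001, 0.955, 0.298, 0.0]
wrist_force: [-0.2, 0.4, 6.9]
opening: 0.198
grasp_force: 30.8
```

>>> jog_arm([
  [[0, 0, 0, 0, 0, 0, 0], [0, 0, 0, 0, 0, 0, 0], [0, 0, 0, 0, 0, 0, 0], [0, 0, 0, 0, 0, 0, 0], [0, 0, 0, 0, 0, 0, 0], [0, 0, 0, 0, 0, 0, 0], [0, 0, 0, 0, 0, 0, 0], [0, 0, 0, 0, 0, 0, 0], [0, 0, 0, 0, 0, 0, 0], [0, 0, 0, 0, 0, 0, 0]],
])

```text
time_s: 19.6
eef_pos: [0.5241, -0.3545, 0.3095]
eef_rot: [0.001, 0.955, 0.298, 0.001]
wrist_force: [1.4, -2.5, 5.5]
opening: 0.19
grasp_force: 58.5
```

```bash
python3 - <<'E'
import numpy as np
n=30
a=np.deg2rad(10)-np.linspace(0,1.745,n+1)
x=65+180*np.sin(a);z=150+180*np.cos(a)
xr,zr=np.round(x),np.round(z)
print(list(zip(np.diff(xr).astype(int),(-np.diff(zr)).astype(int))))
print([(int(a),int(b)) for a,b in zip(xr,zr)][::10])
E
```

```text
[(np.int64(-10), np.int64(-2)), (np.int64(-11), np.int64(-1)), (np.int64(-10), np.int64(0)), (np.int64(-10), np.int64(0)), (np.int64(-11), np.int64(1)), (np.int64(-10), np.int64(2)), (np.int64(-10), np.int64(2)), (np.int64(-11), np.int64(3)), (np.int64(-10), np.int64(3)), (np.int64(-9), np.int64(4)), (np.int64(-10), np.int64(4)), (np.int64(-9), np.int64(5)), (np.int64(-9), np.int64(6)), (np.int64(-8), np.int64(6)), (np.int64(-9), np.int64(6)), (np.int64(-8), np.int64(7)), (np.int64(-7), np.int64(7)), (np.int64(-7), np.int64(8)), (np.int64(-6), np.int64(8)), (np.int64(-6), np.int64(9)), (np.int64(-6), np.int64(9)), (np.int64(-5), np.int64(9)), (np.int64(-4), np.int64(10)), (np.int64(-4), np.int64(9)), (np.int64(-3), np.int64(10)), (np.int64(-3), np.int64(10)), (np.int64(-2), np.int64(11)), (np.int64(-2), np.int64(10)), (np.int64(-1), np.int64(10)), (np.int64(0), np.int64(11))]
[(96, 327), (-6, 315), (-85, 249), (-115, 150)]
```

>>> jog_arm([
  [[0, -10, -2, 0, 0, 0, 0], [0, -11, -1, 0, 0, 0, 0], [0, -10, 0, 0, 0, 0, 0], [0, -10, 0, 0, 0, 0, 0], [0, -11, 1, 0, 0, 0, 0], [0, -10, 2, 0, 0, 0, 0], [0, -10, 2, 0, 0, 0, 0], [0, -11, 3, 0, 0, 0, 0], [0, -10, 3, 0, 0, 0, 0], [0, -9, 4, 0, 0, 0, 0]],
])

```text
time_s: 20.6
eef_pos: [0.4647, -0.2691, 0.2962]
eef_rot: [-0.0, 0.955, 0.298, -0.0]
wrist_force: [-1.8, -0.5, 6.8]
opening: 0.191
grasp_force: 58.8
```

>>> jog_arm([
  [[0, -10, 4, 0, 0, 0, 0], [0, -9, 5, 0, 0, 0, 0], [0, -9, 6, 0, 0, 0, 0], [0, -8, 6, 0, 0, 0, 0], [0, -9, 6, 0, 0, 0, 0], [0, -8, 7, 0, 0, 0, 0], [0, -7, 7, 0, 0, 0, 0], [0, -7, 8, 0, 0, 0, 0], [0, -6, 8, 0, 0, 0, 0], [0, -6, 9, 0, 0, 0, 0]],
])

```text
time_s: 21.6
eef_pos: [0.4204, -0.2053, 0.2295]
eef_rot: [0.001, 0.955, 0.298, -0.0]
wrist_force: [0.4, -7.2, 0.5]
opening: 0.19
grasp_force: 58.9
```

>>> jog_arm([
  [[0, -6, 9, 0, 0, 0, 0], [0, -5, 9, 0, 0, 0, 0], [0, -4, 10, 0, 0, 0, 0], [0, -4, 9, 0, 0, 0, 0], [0, -3, 10, 0, 0, 0, 0], [0, -3, 10, 0, 0, 0, 0], [0, -2, 11, 0, 0, 0, 0], [0, -2, 9, 0, 0, 0, 0], [0, 0, 0, 0, 0, 0, 0], [0, 0, 0, 0, 0, 0, 0]],
])

```text
time_s: 22.6
eef_pos: [0.4048, -0.1828, 0.1538]
eef_rot: [0.002, 0.955, 0.298, 0.0]
wrist_force: [-0.1, -9.4, 4.6]
opening: 0.19
grasp_force: 59.5
```

>>> jog_arm([
  [[0, -1, 5, 0, 0, 0, 0], [0, 0, 5, 0, 0, 0, 0], [0, 0, 4, 0, 0, 0, 0], [0, 0, 3, 0, 0, 0, 0], [0, 0, 2, 0, 0, 0, 0], [0, 0, 2, 0, 0, 0, 0], [0, 0, 1, 0, 0, 0, 0], [0, 0, 1, 0, 0, 0, 0], [0, 0, 0, 0, 0, 0, 0], [0, 0, 0, 0, 0, 0, 0]],
])

```text
time_s: 23.6
eef_pos: [0.4041, -0.1818, 0.1319]
eef_rot: [0.002, 0.955, 0.298, 0.0]
wrist_force: [-5.0, -5.8, 14.9]
opening: 0.19
grasp_force: 60.6
```

>>> jog_arm([
  [[0, 0, 1, 0, 0, 0, 0], [0, 0, 1, 0, 0, 0, 0], [0, 0, 1, 0, 0, 0, 0], [0, 0, 1, 0, 0, 0, 0], [0, 0, 0, 0, 0, 0, 0], [0, 0, 0, 0, 0, 0, 0], [0, 0, 0, 0, 0, 0, 0], [0, 0, 0, 0, 0, 0, 0], [0, 0, 0, 0, 0, 0, 0], [0, 0, 0, 0, 0, 0, 0]],
])

```text
time_s: 24.6
eef_pos: [0.4042, -0.1818, 0.1293]
eef_rot: [0.002, 0.955, 0.298, 0.0]
wrist_force: [-11.3, 0.1, 29.9]
opening: 0.189
grasp_force: 62.3
```

```bash
python3 - <<'E'
from h import *
from bench import ctrl
c=ctrl.camera("wrist");ob=ctrl.get_obs();print(ob["time_s"],ob["eef_pos"].round(4),ob["wrist_force"].round(1))
cv2.imwrite("pics/w7.png",c["frame"])
o=np.array([.515,-.244]);x=np.array([.571,-.821]);y=np.array([.821,.571])
# depth points on lever/handgrip in press frame
v,u=np.mgrid[0:420:2,0:560:2];k=[(a,b) for a,b in zip(u.ravel(),v.ravel()) if c["z_map"][b,a]>0]
P=np.array([atdepth(c,*q) for q in k]);r=P[:,:2]-o;X=r@x;Y=r@y
for xc in range(-130,70,10):
    m=(abs(X*1000-xc)<5)&(abs(Y)<.008);print(xc,m.sum(),np.median(P[m,2]).round(4) if m.any() else "",end="; ")
m=(abs(X+.115)<.004)&(Y<-.02)&(Y>-.1);print("\ngrip top",[(round(a,3),round(b,4)) for a,b in zip(Y[m],P[m,2])][::6])
E
```

```text
24.65 [ 0.4043 -0.1819  0.1294] [-10.5   0.3  30.2]
-130 43 -0.0; -120 379 0.1557; -110 419 0.1566; -100 388 0.1563; -90 413 0.1564; -80 398 0.1565; -70 433 0.1566; -60 591 0.1597; -50 231 0.1613; -40 322 0.1573; -30 314 0.1574; -20 113 0.1574; -10 0 ; 0 0 ; 10 15 0.0135; 20 39 0.0141; 30 127 0.0229; 40 56 0.0338; 50 55 0.034; 60 57 0.0339; 
grip top [(np.float64(-0.02), np.float64(0.1551)), (np.float64(-0.021), np.float64(0.1559)), (np.float64(-0.02), np.float64(0.157)), (np.float64(-0.022), np.float64(0.156)), (np.float64(-0.022), np.float64(0.1556)), (np.float64(-0.022), np.float64(0.1566)), (np.float64(-0.022), np.float64(0.1557)), (np.float64(-0.023), np.float64(0.1565)), (np.float64(-0.023), np.float64(0.1561)), (np.float64(-0.024), np.float64(0.1563)), (np.float64(-0.024), np.float64(0.1558)), (np.float64(-0.024), np.float64(0.1575)), (np.float64(-0.025), np.float64(0.1555)), (np.float64(-0.025), np.float64(0.1572)), (np.float64(-0.026), np.float64(0.1569)), (np.float64(-0.026), np.float64(0.1569)), (np.float64(-0.027), np.float64(0.1558)), (np.float64(-0.027), np.float64(0.15
[... 6743 characters left out ...]
64(-0.045), np.float64(0.2104)), (np.float64(-0.045), np.float64(0.21)), (np.float64(-0.044), np.float64(0.2111)), (np.float64(-0.045), np.float64(0.2108)), (np.float64(-0.045), np.float64(0.2104)), (np.float64(-0.045), np.float64(0.2111)), (np.float64(-0.045), np.float64(0.211)), (np.float64(-0.045), np.float64(0.2108)), (np.float64(-0.045), np.float64(0.2113)), (np.float64(-0.046), np.float64(0.2111)), (np.float64(-0.045), np.float64(0.2113)), (np.float64(-0.044), np.float64(0.2126)), (np.float64(-0.045), np.float64(0.212)), (np.float64(-0.046), np.float64(0.2117)), (np.float64(-0.044), np.float64(0.2138)), (np.float64(-0.044), np.float64(0.2132)), (np.float64(-0.045), np.float64(0.2131))]
```

View pics/w7.png

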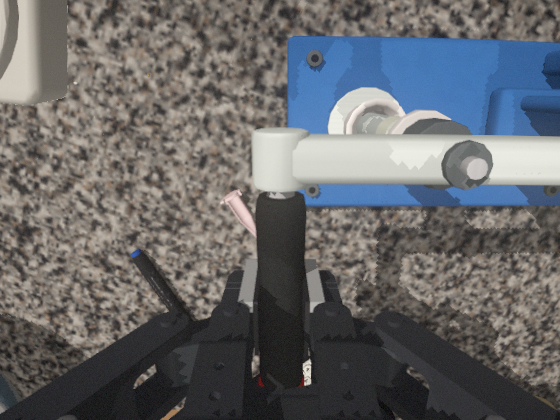

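The view shows the lever level, with its top at 0.156–0.157 m along its length. The pad is down on the stopper, and the steady 30 N exceeds the 16 N spring, so the lever is at its stop. I'm handing in.

```bash
python3 -c "
from bench import ctrl
print(ctrl.hand_in())"
```

```text
the job is handed in; nothing more can be done
None
```

The job is handed in with the arm still holding the lever at its stop: the tube stands in the nest, the catch is clear, and the pad is down on the stopper. I inferred "stopper home" from the level lever and the 30 N reading, because the stopper itself was hidden under the pad, and `hand_in()` gave no verdict.

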